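# Set up the topping hopper over the mould

## Robot

A 6-joint arm with a two-finger parallel gripper is mounted at the origin on the work surface. World frame = base frame: x ahead of the robot, y to its left, z up, the work surface at z = 0. Lengths are in m, angles in rad, forces in N, time in s.
With the tool pointing down it reaches from about 0.35 to 0.975 m from the base axis. Payload 4.9 kg.
Tool frame: the origin (TCP) lies at the very end of the fingers, on their centre line; the grasp point (between the pads) lies 19 mm behind it (ctrl.grip_point_offset is the distance from the TCP to the grasp point, in m); z points along the fingers, y is the line along which they close (so a half turn about z gives the same grasp; the last joint's range is limited). The gripper opens to 85 mm and grips with 20 to 120 N. Pads are 22 mm wide; open, the fingers measure 114 mm over their backs; the gripper's body (76 mm by 85 mm) begins 54 mm behind the grasp point. The pads swing forward as they close: fully open they stand 13 mm farther back than shut.
Start: joints at [1.015, 0.053, 1.613, -0, 1.476, -0.119], TCP at [0.264, 0.566, 0.231] pointing down, gripper open.
Joint ranges: [-3.01, 3.01], [-1.01, 2.22], [0.06, 2.58], [-1.02, 4.17], [0.09, 2.62], [-3.14, 3.14]. Speed limits (rad/s): [2.57, 2.57, 3.14, 3.14, 3.14, 3.14].

## Interface

Orientations are given as a rotation vector (axis times angle).
In Python, from station import ctrl gives the robot as it stands.
- The arm moves only by the tool send_rows, never from a script. Its argument "rows" is a list of rows, each a list of 3 entries, a list of its own where there are three numbers: the finger opening in cm, from 0 to 8.54, then the shift along the tool's x, y, z in cm, then the turn about the tool's z in degrees. A call has 1 to 10 rows; each row shifts and turns the commanded pose from where the row before left it, along the tool's axes as they then stand; what a row does not reach is not made up. A row lasts 1/8 s, in which the tool goes at most 62.5 mm and 10.7 degrees, less where a joint would pass 70% of its speed; a pose out of reach is approached as far as the arm can. A call with a gripper value outside its range is refused whole. The fingers move at their own pace and stop on an object; "newtons" is the grip in N (left out, the last holds). Time passes only in rows, so rows that do not move let the fingers close. It gives the time, the measured TCP pose, the force, the opening and the grip force at its end, in the units of the state.
- ctrl.get_obs(): the state, without advancing time (a new reading comes with each control period).
- ctrl.get_image(name): name is "scene" or "top" or "wrist"; returns a dict with "frame" (400x640x3 uint8, red, green, blue), "range_z" (400x640 float32, m along the optical axis (not along the pixel's ray), 0 where there is no reading), "fx", "fy", "cx", "cy" (pixels), "k1" (the pictures are not rectified: a ray, as slopes to the right and down, at radius r is drawn at 1 + k1 r^2 times it, then the intrinsics apply), "cam_to_world" (4x4, takes a point from camera to world coordinates). Camera axes: x right, y down, z forward; pixel columns grow to the right and rows downward; lengths in m; the calibration is good to about 2 mm. A picture is of the moment at which its call begins.
- ctrl.finish_job(): hands the job in; it is judged then, once.
The state is a dict: "t": time; "q": joint angles; "dq": joint speeds; "effort": joint torques, N m; "tool_pos": TCP position; "tool_rot": TCP orientation; "contact_force": force on the tool from outside, world axes, zero at the start; "wrist_torque": the same for the moment, N m; "opening": finger opening in m; "grip_force": force on a finger pad.
Only numpy, scipy, OpenCV 4.12 (cv2) and the standard library are available. Lean on these libraries where they do the work, as an engineer would, in place of code of your own. Each camera call takes 0.05 s, during which the arm holds its last target. There are 200 camera calls.

## Task

Get the topping hopper ready: with the fingertips, push the chocolate mould along its channel until it is fully home against the end stop below the hopper. Then push the hopper's sprung shutter slide in past its stop pin and let go, so that it springs back and stays caught on the pin, half open. Do not lift the mould, do not open the shutter before the mould is home, and leave everything else on the table where it is.

Things in the scene. Friction and masses are not known exactly. Their poses are not given: they have to be found in the camera images.
- hopper: Fixed metal stand with a mould channel and a funnel. Origin: on the table, below the stand's middle. x: the way the shutter is pushed (away from the robot, turned by the stand's yaw); y: along the channel (to the robot's left); z up. A 45 mm high pedestal (x -110 to -38, y -95 to +30 mm) in front of the channel carries the shutter's bar and the stop pin. All mm below are in these axes.
- end_stop (a point): Middle of the channel's end stop face, at hopper x = +20, y = -100.5, z = +19 mm; the stop is 28 mm high. The channel runs from here along hopper +y to its open end at y = +220 mm; it is centred on x = +20 mm, its floor is 10 mm above the table, its two low side rails are 93 mm apart with tops 16 mm above the table.
- funnel_top (a point): Centre of the steel funnel's mouth, at hopper x = +20, y = -50, z = +205 mm. The funnel is 110 mm across and hangs from 62 to 205 mm above the table, on a 160 mm high column behind it (hopper x = +102, y = -50 mm). Keep the hand clear of it.
- mould_mid (a point): Centre of the chocolate mould in the channel: rigid grey-white slab, 90 mm across the channel, 200 mm along it, 24 mm high (top 34 mm above the table), ten dark chocolate cells, 0.2 to 0.42 kg. Starts 50 to 100 mm short of the end stop. Push its face at the open end (100 mm to hopper +y of this point) towards hopper -y. Home against the stop this point is at hopper x = +20, y = 0, z = +22 mm.
- mould: The same chocolate mould, loose; origin at the centre of its underside, axes parallel to the hopper's to within the channel's play of 1.5 mm a side.
- shutter (a joint): Shutter slide's travel along hopper +x, m: 0 shut (start), 0.064 hard stop. A spring pulls it back (4 N at 0, 8 N at 0.064; passing the pin adds up to 4 N), heavily damped (0.06 m/s of push adds 2 N). Pushed past 0.033, the pin drops in behind its tooth; let go, it comes back and rests on the pin at about 0.031. Let go before that, it returns to 0.
- push_plate (a point): Centre of the front face of the shutter's upright steel push plate, 44 mm wide (hopper y), 56 mm high (45 to 101 mm above the table), 6 mm thick, at the robot's end of the shutter's bar. Moves with the shutter; when shut it lies at hopper x = -190, y = -50, z = +75 mm. Push it towards hopper +x. Axes as the hopper's.
- stop_pin (a point): Near the tip of the sprung stop pin: a 7 mm brass pin in a dark housing (65 mm high) with a black knob, on the pedestal left of the shutter's bar, at hopper x = -75, y = -32, z = +51 mm. It gives way to the shutter's tooth by itself and needs no touching.
- tub: Bystander, loose: clear jar with a white lid, 68 mm across, 75 mm high, standing beside the push plate. Origin at the centre of its underside.
- palette_knife: Bystander, loose: palette knife with a black handle, 200 mm long, lying between the push plate and the channel. Origin at the centre of its underside.
- scraper: Bystander, loose: steel scraper 160 mm wide with a black handle, lying flat. Origin at the centre of its underside.
- bowl: Bystander, loose: steel bowl, 150 mm across, 60 mm high. Origin at the centre of its underside.
- spare_mould: Bystander, loose: second, shorter chocolate mould, 90 x 160 x 24 mm, lying on the table away from the hopper. Origin at the centre of its underside.
- gift_box: Bystander, loose: small open gold-brown box, 100 x 100 x 45 mm. Origin at the centre of its underside.
- beaker: Bystander, loose: white beaker, 64 mm across, 85 mm high. Origin at the centre of its underside.
Mind the look-alikes: they are no part of the job. Leave any orange look-alike of the mould alone.

How it is judged:
By the outcome, as a careful person would: the job done as asked, in the order asked, and still so for the second after the job is handed in, with the robot touching nothing.
It also fails if it takes over 48 s, if anything falls off the work surface, if the arm or the gripper's body presses on something with over 40 N, if the wrist force passes 120 N, or if a joint passes its speed limit or range.

## Working session

There is one attempt and no reset: what is moved stays moved. The work goes in short steps, Python scripts to look and compute and a tool call to move; the robot and the scene stay as the last step left them, time stands still between calls to the robot, and variables do not carry over. Pictures are saved under pics/ and viewed, at most 10 in all, crops included, and the job is handed in when it is done.

Besides the shell and the picture viewer there is one more tool, called after "Call:" by a JSON object that holds its "op" and its "data", one argument or row to a line. send_rows: Moves the arm, as the interface text tells. Its arguments: {"type":"object","properties":{"rows":{"type":"array","items":{"type":"array"}},"newtons":{"type":"number"}},"required":["rows"]}

```bash
mkdir -p pics; cat > h.py <<'E'
import numpy as np, cv2
from station import ctrl
def grab(n,tag):
    d=ctrl.get_image(n); cv2.imwrite(f'pics/{tag}.png',d['frame'][:,:,::-1]); np.savez(f'pics/{tag}.npz',**d); return d
def load(tag): return dict(np.load(f'pics/{tag}.npz'))
def rays(d,uv):
    K=np.array([[d['fx'],0,d['cx']],[0,d['fy'],d['cy']],[0,0,1]],float)
    p=cv2.undistortPoints(np.array(uv,float).reshape(-1,1,2),K,np.array([float(d['k1']),0,0,0])).reshape(-1,2)
    return np.c_[p,np.ones(len(p))]
def on_z(d,uv,z):
    T=d['cam_to_world']; r=rays(d,uv)@T[:3,:3].T; o=T[:3,3]
    return o+r*((z-o[2])/r[:,2])[:,None]
def by_depth(d,uv):
    T=d['cam_to_world']; uv=np.array(uv).reshape(-1,2); z=d['range_z'][uv[:,1].astype(int),uv[:,0].astype(int)]
    return (rays(d,uv)*z[:,None])@T[:3,:3].T+T[:3,3]
E
python3 - <<'E'
from h import *
for n in('top','scene'):
    d=grab(n,n); print(n,d['cam_to_world'].round(3).tolist(),d['fx'],d['k1'])
o=ctrl.get_obs(); print(o)
E
```

```text
top [[-0.006, -0.994, 0.109, 0.358], [-1.0, 0.004, -0.023, 0.045], [0.022, -0.11, -0.994, 1.351], [0.0, 0.0, 0.0, 1.0]] 419.0376936255101 -0.08145103568460263
scene [[0.877, 0.296, -0.38, 1.022], [0.481, -0.541, 0.69, -0.93], [-0.002, -0.787, -0.617, 0.978], [0.0, 0.0, 0.0, 1.0]] 450.4784217304233 -0.04206197315969619
{'t': 0.1, 'q': array([ 1.01500155e+00,  5.33116134e-02,  1.61417660e+00, -2.00038728e-05,
        1.47601531e+00, -1.19011663e-01]), 'dq': array([-0.00068241, -0.00104633, -0.00238517, -0.00296158,  0.00184553,
       -0.00024355]), 'effort': array([-2.12844693e-04, -3.94905460e+01, -3.71363354e+01, -1.52633365e-04,
        3.93009585e-03, -1.44249634e-05]), 'tool_pos': array([0.26409641, 0.56582427, 0.2301612 ]), 'tool_rot': array([-6.80520216e-01, -3.06637122e+00,  2.84214336e-03]), 'contact_force': array([ 0.84119858, -0.70450994,  0.11919196]), 'wrist_torque': array([-0.02496748,  0.01475308,  0.00650615]), 'grip_force': 0.0, 'opening': 0.08592841978249847}
```

View pics/top.png

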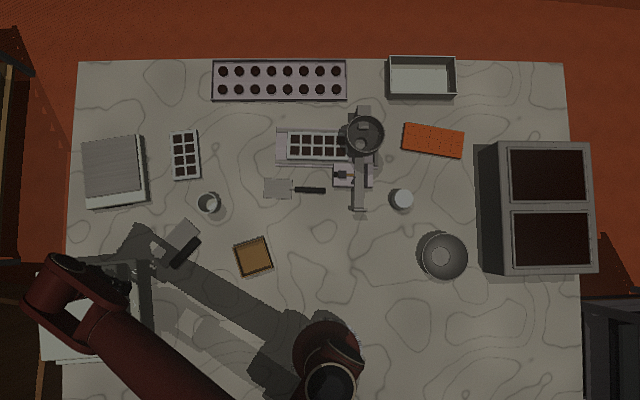

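View pics/scene.png

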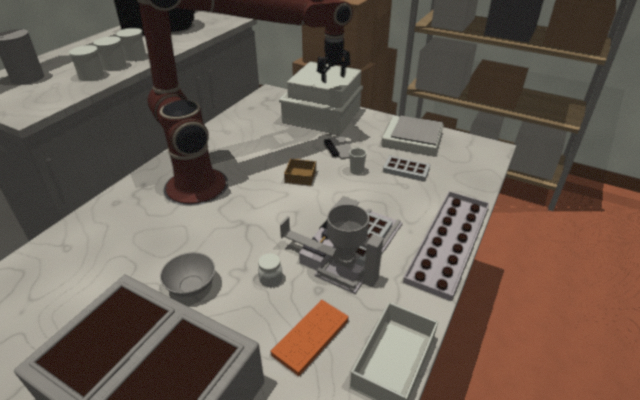

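The top view shows the channel's open end at about column 276, the mould from column 286, the funnel at (363,134), the push plate near (359,208), the tub at (402,199) and the knife at (295,188). I'll zoom in on that part.

```bash
python3 - <<'E'
from h import *
d=load('top'); c=d['frame'][100:220,265:425,::-1]; cv2.imwrite('pics/c1.png',cv2.resize(c,None,fx=5,fy=5,interpolation=cv2.INTER_CUBIC))
E
```

```text
(no output)
```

View pics/c1.png

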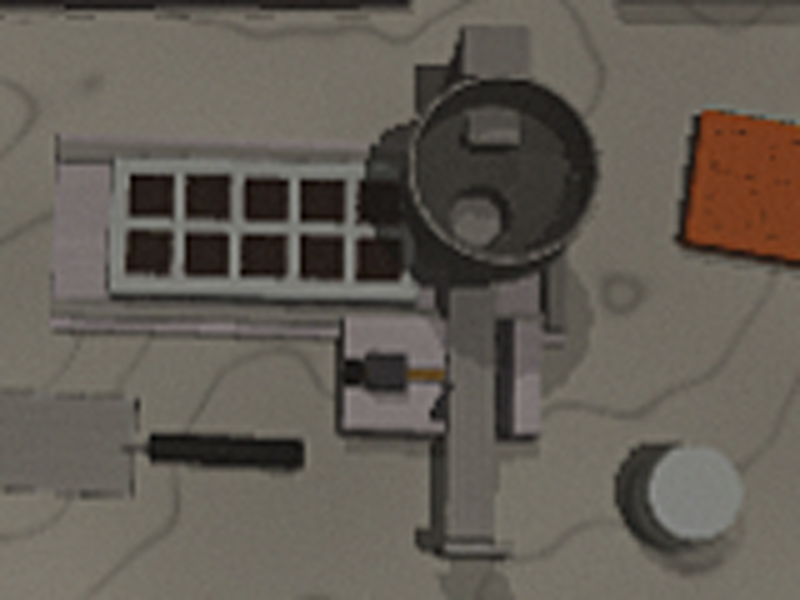

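```bash
python3 - <<'E'
from h import *
d=load('top')
def P(l,z): return on_z(d,[(u/5+265-.4,v/5+100-.4) for u,v in l],z)
f=P([(505,172)],.205)[0]; m=P([(115,158),(110,295),(415,300)],.034); fl=P([(52,328),(340,337),(57,135)],.016)
pp=P([(443,553),(507,555)],.101)
print('funnel',f,'\nmould',m,'\nrail',fl,'\nplate',pp)
print('yaw est',[np.degrees(np.arctan2(*v)).round(2) for v in ((m[0]-m[1])[[1,0]],(m[1]-m[2])[[0,1]]*[-1,1],(fl[0]-fl[1])[[0,1]]*[-1,1],(pp[0]-pp[1])[[0,1]]*[-1,1])], np.linalg.norm(m[0]-m[1]),np.linalg.norm(pp[0]-pp[1]))
pc=pp.mean(0); v=f-pc; # hopper vec plate->funnel = (210,0)
yaw=np.arctan2(v[1],v[0]); print('yaw plate-funnel',np.degrees(yaw),np.hypot(*v[:2]))
c,s=np.cos(yaw),np.sin(yaw);R=np.array([[c,-s],[s,c]])
o=(f[:2]-R@[.02,-.05]+pc[:2]-R@[-.19,-.05])/2
print('origin',o,'mould face hopper',(m[:,:2]-o)@R,'rail',(fl[:,:2]-o)@R)
# tub, knife handle
print('tub',(P([(695,492)],.075)[:,:2]-o)@R,'knife',(P([(302,455)],.01)[:,:2]-o)@R)
E
```

```text
funnel [ 0.65310598 -0.10929781  0.205     ] 
mould [[ 0.70653617  0.11917017  0.034     ]
 [ 0.61687067  0.12203489  0.034     ]
 [ 0.61319263 -0.0728215   0.034     ]] 
rail [[ 0.59889213  0.16042917  0.016     ]
 [ 0.59245338 -0.02549769  0.016     ]
 [ 0.72684268  0.15811547  0.016     ]] 
plate [[ 0.44622704 -0.08150985  0.101     ]
 [ 0.44481551 -0.1200005   0.101     ]]
yaw est [np.float64(-1.83), np.float64(-1.08), np.float64(-1.98), np.float64(-2.1)] 0.08971124836914757 0.03851651861561206
yaw plate-funnel -2.356537862223047 0.20776040649612915
origin [ 0.63629763 -0.05856379] mould face hopper [[ 0.06287112  0.1804717 ]
 [-0.02683634  0.17964715]
 [-0.02249921 -0.01519568]] rail [[-0.04637836  0.21726973]
 [-0.04516678  0.03123536]
 [ 0.08155911  0.22021902]]
tub [[-0.14380261 -0.18824233]] knife [[-0.12213433  0.05305326]]
```

Call:
{"op": "send_rows", "data": {
  "rows": [
    [0, [0, 0, 0], 10.5],
    [0, [0, 0, 0], 10.5],
    [0, [0, 0, 0], 10.5],
    [0, [0, 0, 0], 10.5],
    [0, [0, 0, 0], 10.5],
    [0, [0, 0, 0], 10.5],
    [0, [0, 0, 0], 4],
    [0, [0, 0, 0], 0]
  ],
  "newtons": 40
}}

```text
t: 1.1
tool_pos: [0.2642, 0.566, 0.2307]
tool_rot: [2.259, 2.183, -0.002]
contact_force: [0.4, -0.1, 0.3]
opening: 0.0001
grip_force: 0.0
```

```bash
cat >> h.py <<'E'
from scipy.spatial.transform import Rotation as Ro
O=np.array([.6363,-.0586]); Y=np.radians(-2.0); RH=np.array([[np.cos(Y),-np.sin(Y)],[np.sin(Y),np.cos(Y)]])
def st():
    o=ctrl.get_obs(); R=Ro.from_rotvec(o['tool_rot']).as_matrix(); return o,R
def go(hx,hy,z):
    o,R=st(); t=np.r_[O+RH@[hx,hy],z]; print('to tgt, tool cm',(R.T@(t-o['tool_pos'])*100).round(2))
    print('hopper xyz',((o['tool_pos'][:2]-O)@RH).round(4),o['tool_pos'][2].round(4),'toolx deg',np.degrees(np.arctan2(R[1,0],R[0,0])).round(2),'F',o['contact_force'].round(1),o['t'],o['opening'])
E
python3 -c "
from h import *
go(.02,.215,.12)"
```

```text
to tgt, tool cm [-39.63  41.35  11.08]
hopper xyz [-0.3936  0.6113] 0.2307 toolx deg 88.02 F [ 0.4 -0.1  0.3] 1.1 0.0001341072759002386
```

Call:
{"op": "send_rows", "data": {
  "rows": [
    [0, [-4, 4.1, 0], 0],
    [0, [-4, 4.1, 0], 0],
    [0, [-4, 4.1, 0], 0],
    [0, [-4, 4.1, 0], 0],
    [0, [-4, 4.1, 0], 0],
    [0, [-4, 4.1, 0], 0],
    [0, [-4, 4.1, 0], 0],
    [0, [-4, 4.1, 0], 0],
    [0, [-4, 4.1, 3], 0],
    [0, [-3.6, 4.4, 4], 0]
  ]
}}

```text
t: 2.35
tool_pos: [0.6595, 0.1595, 0.1669]
tool_rot: [2.258, 2.181, 0.004]
contact_force: [0.1, 0.6, 0.4]
opening: -0.0001
grip_force: 0.0
```

Call:
{"op": "send_rows", "data": {
  "rows": [
    [0, [0, 0, 2], 0],
    [0, [0, 0, 2], 0],
    [0, [0, 0, 0], 0]
  ]
}}

```text
t: 2.72
tool_pos: [0.6555, 0.1621, 0.1242]
tool_rot: [-2.257, -2.182, 0.005]
contact_force: [0.0, -0.5, -0.7]
opening: 0.0001
grip_force: 0.0
```

```bash
python3 - <<'E'
from h import *
go(.02,.215,.018)
grab('wrist','w1');grab('top','t2')
E
```

```text
to tgt, tool cm [-0.62  0.9  10.62]
hopper xyz [0.0114 0.2212] 0.1242 toolx deg 88.08 F [ 0.  -0.5 -0.7] 2.725 0.0001068456988546737
```

View pics/w1.png

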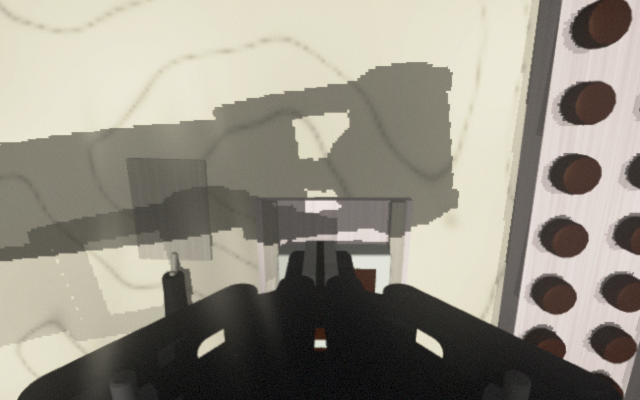

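The wrist view shows the channel's open end at row ~200 (rail edges at columns 262 and 411) and the mould's face at row ~250. I'll check my frame against these.

```bash
python3 - <<'E'
from h import *
d=load('w1')
for uv,z in (((262,200),.016),((411,200),.016),((282,254),.034),((388,254),.034),((282,243),.01)):
    print(uv,((on_z(d,[uv],z)[0,:2]-O)@RH*1000).round(1))
f=d['frame'][225:265,285,:]; print(f.mean(1).round().astype(int).tolist())
E
```

```text
(262, 200) [-35.  221.5]
(411, 200) [ 84.1 221.9]
(282, 254) [-18.  182.9]
(388, 254) [ 64.4 183.2]
(282, 243) [-20.8 182.1]
[87, 84, 84, 84, 85, 88, 85, 87, 84, 86, 84, 88, 85, 89, 133, 189, 191, 174, 132, 94, 80, 82, 81, 83, 80, 79, 79, 81, 88, 112, 152, 179, 196, 197, 198, 198, 198, 199, 197, 197]
```

Call:
{"op": "send_rows", "data": {
  "rows": [
    [0, [0, 0.9, 3], 0],
    [0, [0, 0, 3], 0],
    [0, [0, 0, 3], 0],
    [0, [0, 0, 1], 0],
    [0, [0, 0, 0.4], 0],
    [0, [0, 0, 0], 0],
    [0, [-1, 0, 0], 0],
    [0, [-1, 0, 0], 0],
    [0, [-0.5, 0, 0], 0],
    [0, [-0.5, 0, 0], 0]
  ]
}}

```text
t: 4.08
tool_pos: [0.6656, 0.1306, 0.0226]
tool_rot: [-2.261, -2.181, -0.002]
contact_force: [-0.3, 1.9, 1.4]
opening: 0.0003
grip_force: 0.9
```

```bash
python3 -c "
from h import *
go(.02,.111,.018)"
```

```text
to tgt, tool cm [-7.91 -0.26  0.46]
hopper xyz [0.0227 0.1901] 0.0226 toolx deg 87.94 F [-0.3  1.9  1.4] 4.075 0.00026068655013446553
```

Call:
{"op": "send_rows", "data": {
  "rows": [
    [0, [-0.7, -0.1, 0.2], 0],
    [0, [-0.7, -0.1, 0], 0],
    [0, [-0.7, 0, 0], 0],
    [0, [-0.7, 0, 0], 0],
    [0, [-0.7, 0, 0], 0],
    [0, [-0.7, 0, 0], 0],
    [0, [-0.7, 0, 0], 0],
    [0, [-0.7, 0, 0], 0],
    [0, [-0.6, 0, 0], 0],
    [0, [-0.4, 0, 0], 0]
  ]
}}

```text
t: 5.32
tool_pos: [0.6611, 0.0645, 0.0204]
tool_rot: [2.261, 2.181, 0.0]
contact_force: [1.5, 2.9, 1.4]
opening: 0.0003
grip_force: 1.3
```

Call:
{"op": "send_rows", "data": {
  "rows": [
    [0, [-0.2, 0, 0], 0],
    [0, [-0.2, 0, 0], 0],
    [0, [0, 0, 0], 0]
  ]
}}

```text
t: 5.7
tool_pos: [0.6607, 0.0607, 0.0203]
tool_rot: [-2.26, -2.182, 0.001]
contact_force: [0.9, 0.6, -0.0]
opening: 0.0
grip_force: 0.6
```

```bash
python3 -c "
from h import *
go(.02,.111,.018)"
```

```text
to tgt, tool cm [-0.91 -0.02  0.23]
hopper xyz [0.0202 0.1201] 0.0203 toolx deg 87.97 F [ 0.9  0.6 -0. ] 5.7 4.957944015119808e-06
```

Call:
{"op": "send_rows", "data": {
  "rows": [
    [0, [-0.2, 0, 0], 0],
    [0, [-0.2, 0, 0], 0],
    [0, [-0.2, 0, 0], 0],
    [0, [-0.1, 0, 0], 0]
  ]
}}

```text
t: 6.2
tool_pos: [0.6605, 0.0537, 0.0202]
tool_rot: [-2.26, -2.181, 0.001]
contact_force: [-0.3, 2.1, 0.7]
opening: 0.0
grip_force: 1.0
```

Call:
{"op": "send_rows", "data": {
  "rows": [
    [0, [-0.1, 0, 0], 0],
    [0, [-0.1, 0, 0], 0]
  ]
}}

```text
t: 6.45
tool_pos: [0.6605, 0.0518, 0.0202]
tool_rot: [-2.26, -2.182, 0.0]
contact_force: [-0.4, 0.9, 0.4]
opening: -0.0
grip_force: 0.9
```

Call:
{"op": "send_rows", "data": {
  "rows": [
    [0, [-0.1, 0, 0], 0],
    [0, [-0.1, 0, 0], 0]
  ]
}}

```text
t: 6.7
tool_pos: [0.6605, 0.0506, 0.0203]
tool_rot: [-2.26, -2.181, -0.002]
contact_force: [0.7, 6.3, 0.2]
opening: -0.0002
grip_force: 3.0
```

Call:
{"op": "send_rows", "data": {
  "rows": [
    [0, [-0.1, 0, 0], 0],
    [0, [0, 0, 0], 0]
  ]
}}

```text
t: 6.95
tool_pos: [0.6604, 0.0506, 0.0203]
tool_rot: [-2.259, -2.18, -0.003]
contact_force: [0.2, 7.6, 1.0]
opening: 0.0001
grip_force: 3.6
```

Call:
{"op": "send_rows", "data": {
  "rows": [
    [0, [-0.1, 0, 0], 0],
    [0, [0, 0, 0], 0]
  ]
}}

```text
t: 7.2
tool_pos: [0.6603, 0.0506, 0.0203]
tool_rot: [-2.258, -2.179, -0.005]
contact_force: [0.9, 9.3, 0.6]
opening: 0.0003
grip_force: 5.0
```

Call:
{"op": "send_rows", "data": {
  "rows": [
    [0, [1, 0, 0], 0],
    [0, [2, 0, 0], 0],
    [0, [1, 0, -4], 0],
    [0, [0, 0, -5], 0],
    [0, [0, 0, -5], 0],
    [0, [0, -4, -2], 0],
    [0, [0, -5, 0], 0],
    [0, [0, -5, 0], 0],
    [0, [0, -5, 0], 0],
    [0, [0, -5, 0], 0]
  ]
}}

```text
t: 8.45
tool_pos: [0.4204, 0.0968, 0.1803]
tool_rot: [2.26, 2.182, -0.001]
contact_force: [0.1, -0.0, 0.1]
opening: 0.0001
grip_force: 0.0
```

```bash
python3 - <<'E'
from h import *
go(-.225,-.05,.065); print(ctrl.get_obs()['q'])
d=grab('top','t3'); c=d['frame'][100:220,265:425,::-1]; cv2.imwrite('pics/c3.png',cv2.resize(c,None,fx=5,fy=5,interpolation=cv2.INTER_CUBIC))
E
```

```text
to tgt, tool cm [-19.77  -0.38  11.54]
hopper xyz [-0.2211  0.1477] 0.1803 toolx deg 87.99 F [ 0.1 -0.   0.1] 8.45 0.00010794186418660265
[ 5.37435130e-02 -4.06161557e-01  2.10016968e+00 -6.18426507e-04
  1.44763959e+00  8.88919184e-02]
```

View pics/c3.png

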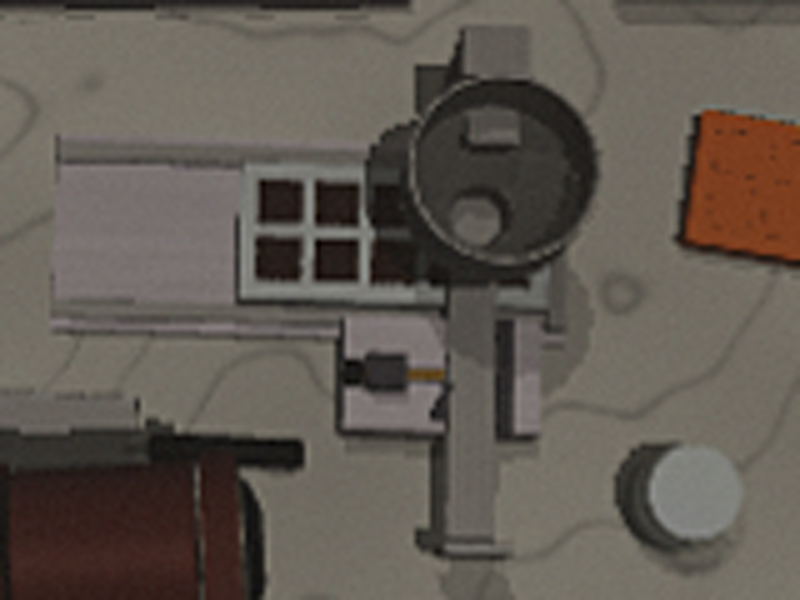

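The mould's face is now at crop column 240, about 81 mm further on than before, so it is home. The shutter is untouched. Next I turn the tool for the shutter push.

Call:
{"op": "send_rows", "data": {
  "rows": [
    [0, [0, 0, 0], 10],
    [0, [0, 0, 0], 10],
    [0, [0, 0, 0], 10],
    [0, [0, 0, 0], 10],
    [0, [0, 0, 0], 10],
    [0, [0, 0, 0], 10],
    [0, [0, 0, 0], 10],
    [0, [0, 0, 0], 10],
    [0, [0, 0, 0], 10],
    [0, [0, 0, 0], 0]
  ]
}}

```text
t: 9.75
tool_pos: [0.4221, 0.0967, 0.1804]
tool_rot: [3.141, -0.052, 0.0]
contact_force: [0.4, 0.3, 1.1]
opening: -0.0002
grip_force: 0.0
```

Call:
{"op": "send_rows", "data": {
  "rows": [
    [0, [-0.4, 4, 0], 0],
    [0, [0, 4, 0], 0],
    [0, [0, 4, 0], 0],
    [0, [0, 4, 0], 0],
    [0, [0, 3.8, 0], 0],
    [0, [0, 0, 2], 0],
    [0, [0, 0, 2], 0],
    [0, [0, 0, 0], 0]
  ]
}}

```text
t: 10.75
tool_pos: [0.4099, -0.1008, 0.1387]
tool_rot: [-3.14, 0.052, 0.006]
contact_force: [0.1, 1.0, 0.4]
opening: 0.0003
grip_force: 0.0
```

```bash
python3 -c "
from h import *
go(-.225,-.05,.065);grab('wrist','w4')"
```

```text
to tgt, tool cm [ 0.   -0.    7.37]
hopper xyz [-0.2248 -0.0501] 0.1387 toolx deg -1.9 F [0.1 1.  0.4] 10.75 0.0002588142187129711
```

View pics/w4.png

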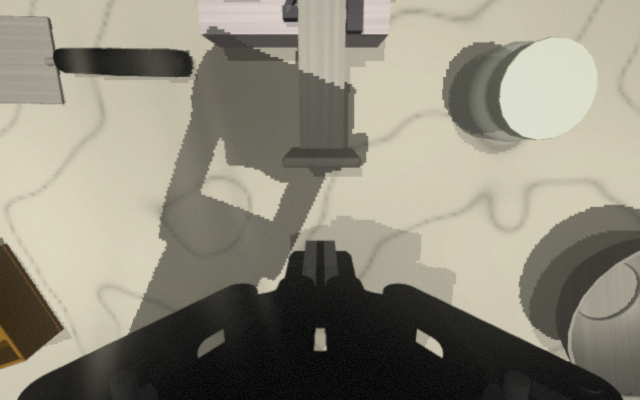

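The push plate (columns 283–361) lies straight ahead of the fingertips at column 320, and the way down is clear.

Call:
{"op": "send_rows", "data": {
  "rows": [
    [0, [0, 0, 2.5], 0],
    [0, [0, 0, 2.5], 0],
    [0, [0, 0, 2.0], 0],
    [0, [0, 0, 0.4], 0],
    [0, [0.6, 0, 0], 0],
    [0, [0.5, 0, 0], 0],
    [0, [0.5, 0, 0], 0],
    [0, [0.5, 0, 0], 0],
    [0, [0.4, 0, 0], 0]
  ]
}}

```text
t: 11.92
tool_pos: [0.4364, -0.1023, 0.0665]
tool_rot: [3.141, -0.055, -0.0]
contact_force: [-2.2, 0.2, 1.9]
opening: 0.0002
grip_force: 2.6
```

```bash
python3 -c "
from h import *
go(-.158,-.05,.065)"
```

```text
to tgt, tool cm [ 4.03 -0.06  0.15]
hopper xyz [-0.1983 -0.0506] 0.0665 toolx deg -2.02 F [-2.2  0.2  1.9] 11.925 0.00019498258103523537
```

Call:
{"op": "send_rows", "data": {
  "rows": [
    [0, [0.5, 0, 0], 0],
    [0, [0.5, 0, 0], 0],
    [0, [0.5, 0, 0], 0],
    [0, [0.5, 0, 0], 0],
    [0, [0.5, 0, 0], 0]
  ]
}}

```text
t: 12.55
tool_pos: [0.4585, -0.1029, 0.066]
tool_rot: [-3.141, 0.055, 0.013]
contact_force: [-8.6, -0.1, 6.3]
opening: 0.0003
grip_force: 4.5
```

Call:
{"op": "send_rows", "data": {
  "rows": [
    [0, [0.5, 0, 0], 0],
    [0, [0.5, 0, 0], 0],
    [0, [0.5, 0, 0], 0],
    [0, [0.3, 0, 0], 0],
    [0, [0, 0, 0], 0]
  ]
}}

```text
t: 13.18
tool_pos: [0.4778, -0.1036, 0.0659]
tool_rot: [-3.141, 0.055, 0.007]
contact_force: [-5.8, 1.0, 3.8]
opening: -0.0001
grip_force: 3.2
```

```bash
python3 -c "
from h import *
go(-.158,-.05,.065)"
```

```text
to tgt, tool cm [-0.11 -0.05  0.09]
hopper xyz [-0.1569 -0.0505] 0.0659 toolx deg -2.01 F [-5.8  1.   3.8] 13.175 -0.00014818049279002315
```

Call:
{"op": "send_rows", "data": {
  "rows": [
    [0, [0.4, 0, 0], 0],
    [0, [0, 0, 0], 0],
    [0, [-0.4, 0, 0], 0],
    [0, [-0.4, 0, 0], 0],
    [0, [-0.4, 0, 0], 0],
    [0, [-0.4, 0, 0], 0],
    [0, [-0.5, 0, 0], 0],
    [0, [-1, 0, 0], 0],
    [0, [-1.5, 0, 0], 0],
    [0, [-1, 0, 0], 0]
  ]
}}

```text
t: 14.42
tool_pos: [0.4263, -0.1018, 0.0662]
tool_rot: [-3.141, 0.056, -0.0]
contact_force: [-1.1, 0.3, -0.8]
opening: -0.0002
grip_force: 0.0
```

Call:
{"op": "send_rows", "data": {
  "rows": [
    [0, [-1.0, 0, 0], 0],
    [0, [0, 0, -2], 0],
    [0, [0, 0, -4], 0],
    [0, [0, 0, -4], 0],
    [0, [0, 3, 0], 0],
    [0, [0, 4, 0], 0],
    [0, [0, 4, 0], 0],
    [0, [0, 0, 0], 0]
  ]
}}

```text
t: 15.42
tool_pos: [0.4128, -0.2133, 0.1666]
tool_rot: [3.141, -0.061, 0.0]
contact_force: [1.0, 0.3, 0.1]
opening: 0.0001
grip_force: 0.0
```

```bash
python3 - <<'E'
from h import *
go(-.225,-.05,.165)
d=grab('top','t5'); c=d['frame'][100:220,265:425,::-1]; cv2.imwrite('pics/c5.png',cv2.resize(c,None,fx=5,fy=5,interpolation=cv2.INTER_CUBIC))
E
```

```text
to tgt, tool cm [ -0.75 -11.24   0.15]
hopper xyz [-0.218  -0.1624] 0.1666 toolx deg -2.23 F [1.  0.3 0.1] 15.425 0.00013225442207385603
```

View pics/c5.png

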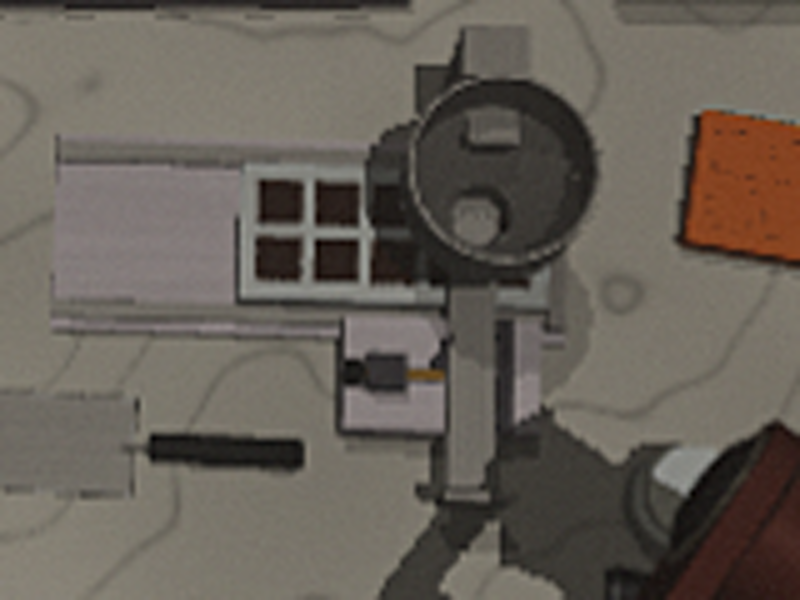

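The push plate now rests at row ~497, about 31 mm in, so the shutter is caught on the pin. The mould is still home, the knife and orange look-alike are where they were, and the hand is clear.

```bash
python3 -c "
from h import *
print(ctrl.finish_job())"
```

```text
the job is handed in; nothing more can be done
None
```

The mould is fully home against the end stop, the shutter is caught on its pin about 31 mm in (half open), and the job was handed in at about 15.5 s of the 48 s allowed.

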